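# Put the square clay stamps back in their caddy

### The arm

A 7-joint arm with a two-finger parallel gripper is mounted at the origin on the work surface. World frame = base frame: x ahead of the robot, y to its left, z up, the work surface at z = 0. Lengths are in m, angles in rad, forces in N, time in s.
With the tool pointing down it reaches from about 0.4 to 0.85 m from the base axis. Payload 6.9 kg.
Tool frame: the origin (TCP) lies at the very end of the fingers, on their centre line; the grasp point (between the pads) lies 19 mm behind it; z points along the fingers, x is the direction in which the jaws open and shut, and the axes are right-handed (so a half turn about z gives the same grasp; the last joint's range is limited). The gripper opens to 85 mm and grips with 20 to 120 N. Pads are 22 mm wide; open, the fingers measure 114 mm over their backs; the gripper's body (76 mm by 85 mm) begins 54 mm behind the grasp point. The pads swing forward as they close: fully open they stand 13 mm farther back than shut.
Start: joints at [1.377, 0.507, -0.238, 1.5, 0.126, 1.149, -0.155], TCP at [0.185, -0.597, 0.231] pointing down, gripper open.
Joint ranges: [-3.08, 3.08], [-0.24, 2.05], [-1.43, 1.35], [0, 2.5], [-1.52, 4.66], [0.17, 1.96], [-2.89, 2.89]. Speed limits (rad/s): [2.39, 2.39, 3.14, 3.14, 3.14, 3.14, 3.14].

### API

Orientations are given as a rotation vector (axis times angle).
In Python, from plant import env, imaging gives the robot as it stands. The module is installed in compiled form; this text tells all that it offers.
- The arm moves only by the shell command python3 -m jog 'ROWS' [OPENING]. ROWS is JSON, a list of rows, each a list of 4 numbers: the shift along the tool's x, y, z in mm, then the turn about the tool's z in degrees. In form: [[dx, dy, dz, spin], ...]. A call has exactly 8 rows; each row is the pose to reach, as a shift and turn from the pose measured when the call began, along the tool's axes at that moment; what a row does not reach only later rows make up. A row lasts 1/12 s, in which the tool goes at most 41.7 mm and 7.16 degrees, less where a joint would pass 70% of its speed; a pose out of reach is approached as far as the arm can. A call with a gripper value outside its range is refused whole. OPENING is the closure in counts, from 0 (fully open) to 255 (shut), set as the call begins (- or left out, the last holds). The fingers move at their own pace and stop on an object; the grip force is fixed at half the most. Time passes only in rows, so rows that repeat a pose let the fingers close, or fill a call up. It gives the time, the measured TCP pose, the force and the opening at its end, in the units of the state.
- env.sense(): the state, without advancing time (a new reading comes with each control period).
- imaging.get_image(name): name is "side" or "top"; returns (picture, depth): 384x512x3 uint8, red, green, blue; 384x512 float32, m along the optical axis (not along the pixel's ray), 0 where there is no reading.
- imaging.get_calibration(name): a dict with "fx", "fy", "cx", "cy" (pixels), "R" (3x3) and "t" (3): a world point X has camera coordinates R X + t. Camera axes: x right, y down, z forward; pixel columns grow to the right and rows downward; lengths in m; the calibration is good to about 2 mm. A picture is of the moment at which its call begins. get_calibration takes no time and is no camera call.
- env.hand_in(): hands the job in, once; it reports no verdict.
The state is a dict: "clock": time; "qpos": joint angles; "joint_vel": joint speeds; "joint_torque": joint torques, N m; "eef_pos": TCP position; "ee_rot": TCP orientation; "force": force on the tool from outside, world axes, zero at the start; "wrist_torque": the same for the moment, N m; "width": opening from 0.0 (shut) to 1.0 (fully open).
Only numpy, scipy, OpenCV 4.12 (cv2) and the standard library are available. Lean on these libraries where they do the work, as an engineer would, in place of code of your own. Each camera call takes 0.05 s, during which the arm holds its last target.

### The job

Gather the four clay stamps with square white bases from the bench into the wooden caddy, each standing upright and flat on the floor of the bay whose floor has the colour of its handle. Set them down gently, do not drop them, and leave the two stamps with round terracotta bases standing where they are.

Things in the scene. Friction and masses are not known exactly. Their poses are not given: they have to be found in the camera images.
- stamp_red: Loose clay stamp of the set, 80 mm tall, 0.08 to 0.17 kg, standing upright: a SQUARE white base 46 x 46 mm and 20 mm high, a thin brass neck (20 mm across), and an upright round red handle 26 mm across from 38 to 80 mm above the underside (grip it there, from above, in any direction). Origin: centre of the underside; z up along the handle, x and y parallel to the base's edges.
- stamp_blue: Loose clay stamp of the set, 80 mm tall, 0.08 to 0.17 kg, standing upright: a SQUARE white base 46 x 46 mm and 20 mm high, a thin brass neck (20 mm across), and an upright round blue handle 26 mm across from 38 to 80 mm above the underside (grip it there, from above, in any direction). Origin: centre of the underside; z up along the handle, x and y parallel to the base's edges.
- stamp_yellow: Loose clay stamp of the set, 80 mm tall, 0.08 to 0.17 kg, standing upright: a SQUARE white base 46 x 46 mm and 20 mm high, a thin brass neck (20 mm across), and an upright round yellow handle 26 mm across from 38 to 80 mm above the underside (grip it there, from above, in any direction). Origin: centre of the underside; z up along the handle, x and y parallel to the base's edges.
- stamp_green: Loose clay stamp of the set, 80 mm tall, 0.08 to 0.17 kg, standing upright: a SQUARE white base 46 x 46 mm and 20 mm high, a thin brass neck (20 mm across), and an upright round green handle 26 mm across from 38 to 80 mm above the underside (grip it there, from above, in any direction). Origin: centre of the underside; z up along the handle, x and y parallel to the base's edges.
- bay_red: Fixed open-topped square bay with a red floor, one of four that fill a low wooden caddy two by two (the caddy is 184 mm square, it cannot move, and which bay is where differs each time). Outside 84 x 84 x 28 mm, walls 4 mm, inside 76 x 76 mm. Origin: centre of the bay's underside; its floor is 4 mm above the origin, the rim 28 mm above it (34 mm above the bench); x and y run parallel to its walls, z up. Neighbouring bays are 85 mm apart, centre to centre.
- bay_blue: Fixed open-topped square bay with a blue floor, one of four that fill a low wooden caddy two by two (the caddy is 184 mm square, it cannot move, and which bay is where differs each time). Outside 84 x 84 x 28 mm, walls 4 mm, inside 76 x 76 mm. Origin: centre of the bay's underside; its floor is 4 mm above the origin, the rim 28 mm above it (34 mm above the bench); x and y run parallel to its walls, z up. Neighbouring bays are 85 mm apart, centre to centre.
- bay_yellow: Fixed open-topped square bay with a yellow floor, one of four that fill a low wooden caddy two by two (the caddy is 184 mm square, it cannot move, and which bay is where differs each time). Outside 84 x 84 x 28 mm, walls 4 mm, inside 76 x 76 mm. Origin: centre of the bay's underside; its floor is 4 mm above the origin, the rim 28 mm above it (34 mm above the bench); x and y run parallel to its walls, z up. Neighbouring bays are 85 mm apart, centre to centre.
- bay_green: Fixed open-topped square bay with a green floor, one of four that fill a low wooden caddy two by two (the caddy is 184 mm square, it cannot move, and which bay is where differs each time). Outside 84 x 84 x 28 mm, walls 4 mm, inside 76 x 76 mm. Origin: centre of the bay's underside; its floor is 4 mm above the origin, the rim 28 mm above it (34 mm above the bench); x and y run parallel to its walls, z up. Neighbouring bays are 85 mm apart, centre to centre.
- round_red: Look-alike stamp that does not belong to the set: the same 80 mm height and the same red handle, but a ROUND terracotta base 48 mm across, 20 mm high. It stays on the bench where it is. Origin: centre of the underside, z up. (All stamps stand on the bench at least 75 mm apart; unlisted clutter among them - a small jar, a tile, a kiln prop - is under 60 mm tall, and nothing else near the work is over 120 mm tall.)
- round_blue: Look-alike stamp that does not belong to the set: the same 80 mm height and the same blue handle, but a ROUND terracotta base 48 mm across, 20 mm high. It stays on the bench where it is. Origin: centre of the underside, z up. (All stamps stand on the bench at least 75 mm apart; unlisted clutter among them - a small jar, a tile, a kiln prop - is under 60 mm tall, and nothing else near the work is over 120 mm tall.)

How it is judged:
At the end, for the whole second after the job is handed in: Each of the four square stamps stands flat on the floor of the bay of its own colour (origin within 22 mm of the bay's centre sideways and under 9 mm above the bay's origin, tilted under 0.12 rad), released and at rest; the two round stamps stand upright within 30 mm of where they began (horizontal distance between stamp_red and bay_red below 0.022 m and z of stamp_red in the frame of bay_red below 0.009 m and angle between each of stamp_red, stamp_blue, stamp_yellow, stamp_green, round_red, round_blue's own z axis and vertical below 0.12 rad and linear speed of each of stamp_red, stamp_blue, stamp_yellow, stamp_green below 0.02 m/s and contact force between the fingers and stamp_red below 0.05 N and horizontal distance between stamp_blue and bay_blue below 0.022 m and z of stamp_blue in the frame of bay_blue below 0.009 m and contact force between the fingers and stamp_blue below 0.05 N and horizontal distance between stamp_yellow and bay_yellow below 0.022 m and z of stamp_yellow in the frame of bay_yellow below 0.009 m and contact force between the fingers and stamp_yellow below 0.05 N and horizontal distance between stamp_green and bay_green below 0.022 m and z of stamp_green in the frame of bay_green below 0.009 m and contact force between the fingers and stamp_green below 0.05 N and distance of each of round_red, round_blue from where it was at the start of the episode below 0.03 m); the robot touches nothing.
It fails at once if a square stamp is dropped into its bay (it comes down at more than 0.6 m/s) ((horizontal distance between stamp_red and bay_red below 0.04 m and z of stamp_red in the frame of bay_red below 0.03 m and linear speed of stamp_red above 0.6 m/s) or (horizontal distance between stamp_blue and bay_blue below 0.04 m and z of stamp_blue in the frame of bay_blue below 0.03 m and linear speed of stamp_blue above 0.6 m/s) or (horizontal distance between stamp_yellow and bay_yellow below 0.04 m and z of stamp_yellow in the frame of bay_yellow below 0.03 m and linear speed of stamp_yellow above 0.6 m/s) or (horizontal distance between stamp_green and bay_green below 0.04 m and z of stamp_green in the frame of bay_green below 0.03 m and linear speed of stamp_green above 0.6 m/s)).
It fails at once if the round red stamp is shifted by more than 30 mm or knocked over (distance of round_red from where it was at the start of the episode above 0.03 m or angle between round_red's own z axis and vertical above 0.5 rad).
It fails at once if the round blue stamp is shifted by more than 30 mm or knocked over (distance of round_blue from where it was at the start of the episode above 0.03 m or angle between round_blue's own z axis and vertical above 0.5 rad).
It also fails if it takes over 93 s, if anything falls off the work surface, if the arm or the gripper's body presses on something with over 40 N, if the wrist force passes 120 N, or if a joint passes its speed limit or range.

## Working session

There is one attempt and no reset: what is moved stays moved. The work goes in short steps, Python scripts to look and compute and a shell command to move; the robot and the scene stay as the last step left them, time stands still between calls to the robot, and variables do not carry over. Pictures are saved under pics/ and viewed, and the job is handed in when it is done.

```bash
mkdir -p pics
python3 - <<'E'
from plant import env, imaging
import cv2,numpy as np
s=env.sense()
for k in s: print(k,np.round(s[k],3))
for n in ("side","top"):
    p,d=imaging.get_image(n); np.savez(n+"0.npz",p=p,d=d)
    cv2.imwrite(f"pics/{n}0.png",p[:,:,::-1])
    c=imaging.get_calibration(n); print(n,{k:np.round(v,3).tolist() for k,v in c.items()})
E
```

```text
clock 0.0
qpos [ 1.377  0.508 -0.238  1.501  0.126  1.149 -0.155]
joint_vel [-0.001  0.001 -0.001  0.001 -0.001 -0.     0.001]
joint_torque [-0.0000e+00 -6.2060e+01 -2.1870e+00 -2.4966e+01  1.3000e-02  1.2000e-02
  0.0000e+00]
eef_pos [ 0.184 -0.597  0.23 ]
ee_rot [-2.527e+00  1.864e+00  2.000e-03]
force [-0.102  0.095 -0.1  ]
wrist_torque [-0.026 -0.012 -0.061]
width 0.998
side {'fx': 441.975, 'fy': 441.975, 'cx': 260.365, 'cy': 186.459, 'R': [[-0.762, -0.647, -0.003], [-0.341, 0.405, -0.848], [0.55, -0.645, -0.529]], 't': [0.424, 0.208, 0.742]}
top {'fx': 429.274, 'fy': 429.274, 'cx': 252.223, 'cy': 189.141, 'R': [[0.028, -0.999, -0.024], [-0.994, -0.025, -0.104], [0.103, 0.027, -0.994]], 't': [-0.003, 0.551, 0.914]}
```

View pics/top0.png

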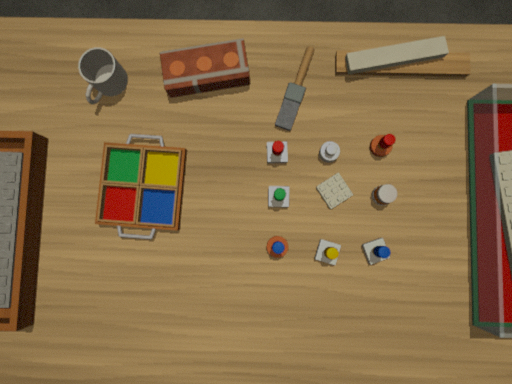

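View pics/side0.png

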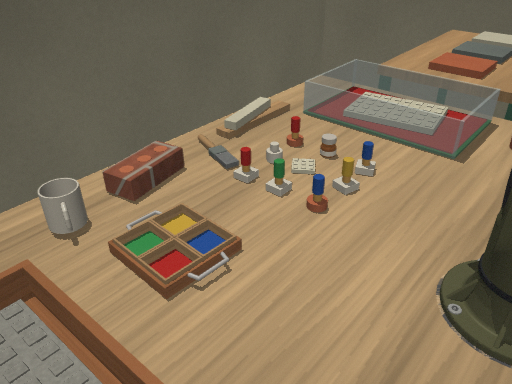

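Top view: square stamps are red (278,150), green (280,196), yellow (331,254) and blue (380,252). The round ones are blue (277,247) and red (384,144). Bays are green (124,166), yellow (162,168), red (119,204) and blue (157,207).

```bash
cat > h.py <<'E'
import numpy as np,cv2
from plant import env,imaging
from scipy.spatial.transform import Rotation as Ro
def pts(n,d):
    c=imaging.get_calibration(n); v,u=np.mgrid[0:384,0:512]
    pc=np.stack([(u-c['cx'])/c['fx']*d,(v-c['cy'])/c['fy']*d,d],-1)
    return (pc-np.array(c['t']))@np.array(c['R'])
def plane(n,uv,z):
    c=imaging.get_calibration(n);R=np.array(c['R']);o=-R.T@np.array(c['t'])
    uv=np.atleast_2d(uv).astype(float)
    r=np.c_[(uv[:,0]-c['cx'])/c['fx'],(uv[:,1]-c['cy'])/c['fy'],np.ones(len(uv))]@R
    return o+r*((z-o[2])/r[:,2])[:,None]
HUE=dict(red=[(0,6),(174,180)],blue=[(105,125)],yellow=[(20,32)],green=[(55,85)])
def cmask(p,col):
    h=cv2.cvtColor(p,cv2.COLOR_RGB2HSV); m=np.zeros(p.shape[:2],bool)
    for a,b in HUE[col]: m|=(h[...,0]>=a)&(h[...,0]<=b)
    return m&(h[...,1]>190)&(h[...,2]>60)
E
python3 - <<'E'
from h import *
for n in("top","side"):
    f=np.load(n+"0.npz");p,d=f['p'],f['d'];P=pts(n,d)
    print(n)
    for col in HUE:
        m=cmask(p,col)
        k,l,st,ce=cv2.connectedComponentsWithStats(m.astype(np.uint8))
        for i in range(1,k):
            if st[i,4]<25 or st[i,4]>4000: continue
            q=l==i; z=P[q][:,2]; hi=np.percentile(z,90)
            if hi>.06:
                t=q&(P[...,2]>.074)
                uv=np.argwhere(t)[:,::-1]
                print(col,'stamp',ce[i].round(),st[i,4],len(uv),plane(n,uv.mean(0),.08).round(4)[0][:2], 'axis-mid3d',(P[t][:,:2].min(0)/2+P[t][:,:2].max(0)/2).round(4),'zmax',hi.round(4))
            elif st[i,4]>200:
                box=cv2.minAreaRect(np.argwhere(q)[:,::-1].astype(np.float32)); c=cv2.boxPoints(box)
                print(col,'bay',ce[i].round(),st[i,4],plane(n,ce[i],.01).round(4)[0][:2],'z',np.median(z).round(4),'box',plane(n,box[0],.01).round(4)[0][:2],box[1],box[2])
E
```

```text
top
red bay [505. 127.] 626 [ 0.708  -0.5494] z 0.0121 box [ 0.7074 -0.549 ] (46.0, 13.0) 90.0
red stamp [388. 139.] 112 107 [ 0.6573 -0.2707] axis-mid3d [ 0.6574 -0.2714] zmax 0.0822
red stamp [277. 147.] 104 99 [ 0.6363 -0.0397] axis-mid3d [ 0.5513 -0.0312] zmax 0.0818
red bay [119. 203.] 980 [0.5133 0.3111] z 0.0101 box [0.5134 0.3114] (30.601903915405273, 32.826107025146484) 4.39870548248291
red bay [506. 284.] 599 [ 0.3619 -0.5418] z 0.0118 box [ 0.3804 -0.543 ] (92.25741577148438, 8.533512115478516) 88.2901840209961
blue bay [157. 206.] 893 [0.5096 0.2248] z 0.0099 box [0.5096 0.225 ] (29.786258697509766, 32.14019012451172) 5.19442892074585
blue stamp [278. 248.] 65 65 [ 0.4263 -0.0443] axis-mid3d [ 0.4356 -0.0333] zmax 0.0816
blue stamp [383. 252.] 85 83 [ 0.4247 -0.2584] axis-mid3d [ 0.4347 -0.1409] zmax 0.0816
yellow bay [161. 168.] 1026 [0.5958 0.2208] z 0.0103 box [0.596  0.2214] (32.13970184326172, 33.2342414855957) 5.710592269897461
yellow stamp [331. 253.] 118 104 [ 0.4193 -0.1547] axis-mid3d [ 0.4192 -0.1556] zmax 0.0813
green bay [123. 165.] 533 [0.5997 0.3074] z 0.0103 box [0.6004 0.3069] (28.156614303588867, 30.238937377929688) 5.194429397583008
side
red stamp [295. 123.] 71 27 [ 0.6517 -0.2629] axis-mid3d [ 0.6548 -0.2668] zmax 0.0794
red stamp [245. 155.] 112 42 [ 0.6312 -0.0326] axis-mid3d [0.3155 0.3098] zmax 0.0801
red bay [170. 263.] 545 [0.5218 0.3011] z 0.0104 box [0.5227 0.3008] (19.291961669921875, 36.56992721557617) 57.9946174621582
```

```bash
cat >> h.py <<'E'
from scipy.optimize import least_squares
def stamps(n,p,d,lo=.06):
    P=pts(n,d); reg=(P[...,0]>.3)&(P[...,0]<.75)&(P[...,1]>-.35)&(P[...,1]<.4)
    m=reg&(P[...,2]>lo)&(P[...,2]<.09)&(d>0)
    k,l,st,ce=cv2.connectedComponentsWithStats(m.astype(np.uint8))
    out=[]
    for i in range(1,k):
        if st[i,4]<15 or st[i,4]>600: continue
        q=l==i
        top=q&(P[...,2]>.077) if n=='top' else q
        col=p[q].mean(0).round()
        X=P[q]
        if n=='top': c=P[top][:,:2]; c=np.median(c,0)
        else:
            b=X[X[:,2]<.074][:,:2]; cam=-np.array(imaging.get_calibration(n)['R']).T@np.array(imaging.get_calibration(n)['t'])
            m0=b.mean(0); s=m0-(cam[:2]-m0)/np.linalg.norm(cam[:2]-m0)*.01
            c=least_squares(lambda c:np.hypot(*(b-c).T)-.013,s,loss='soft_l1',f_scale=.001).x
        out.append((c,col,ce[i].round(),st[i,4]))
    return out
E
python3 - <<'E'
from h import *
for n in("top","side"):
    f=np.load(n+"0.npz");p,d=f['p'],f['d'];P=pts(n,d)
    print(n)
    for o in stamps(n,p,d): print(o[0].round(4),o[1],o[2],o[3])
    reg=(P[...,0]>.4)&(P[...,0]<.72)&(P[...,1]>.12)&(P[...,1]<.42)
    m=reg&(P[...,2]>.029)&(P[...,2]<.040)
    X=P[m]; 
    r=cv2.minAreaRect((X[:,:2]*1000).astype(np.float32)); print('rim',len(X),r, np.median(X[:,2]))
    # bench check
    b=(P[...,0]>.3)&(P[...,0]<.5)&(P[...,1]>-.1)&(P[...,1]<.1)
    print('bench z',np.median(P[b][:,2]))
    hsv=cv2.cvtColor(p,cv2.COLOR_RGB2HSV)
    w=(hsv[...,1]<60)&(hsv[...,2]>120)&(P[...,2]>.014)&(P[...,2]<.027)&(P[...,0]>.38)&(P[...,0]<.7)&(P[...,1]>-.32)&(P[...,1]<.05)
    k,l,st,ce=cv2.connectedComponentsWithStats(w.astype(np.uint8))
    for i in range(1,k):
        if st[i,4]>40: 
            r=cv2.minAreaRect((P[l==i][:,:2]*1000).astype(np.float32)); print('base',ce[i].round(),st[i,4],np.round(r[0],1),np.round(r[1],1),round(r[2],1))
E
```

```text
top
[0.7491 0.3679] [119. 111.  95.] [88. 95.] 44
[ 0.6577 -0.2719] [136.  32.  20.] [388. 140.] 153
[ 0.6375 -0.0406] [148.  40.  32.] [278. 147.] 131
[ 0.5371 -0.0468] [ 47. 125.  64.] [280. 194.] 126
[ 0.4264 -0.0454] [ 44.  74. 130.] [278. 247.] 126
[ 0.4188 -0.1555] [158. 137.  16.] [332. 253.] 138
[ 0.4243 -0.2605] [ 37.  70. 119.] [383. 252.] 150
rim 1282 ((549.1393432617188, 261.04876708984375), (180.26593017578125, 217.8413848876953), 86.80834197998047) 0.033516789923020374
bench z -3.5870885769353136e-05
base [269. 151.] 92 [637.4 -23.6] [44.4 11.2] 0.7
base [284. 154.] 105 [638.5 -55.4] [44.1 15.8] 0.2
base [279. 195.] 230 [538.4 -47.3] [44.9 44.5] 1.3
base [325. 248.] 202 [ 419.2 -155.6] [45.4 45.2] 74.2
base [373. 246.] 180 [ 429.6 -258.9] [34.2 46.4] 21.7
side
[ 0.657  -0.2715] [126.  39.  34.] [295. 121.] 81
[ 0.4232 -0.26  ] [ 39.  62. 106.] [368. 146.] 109
[ 0.6369 -0.0392] [128.  36.  32.] [246. 152.] 106
[ 0.4181 -0.1551] [144. 117.  46.] [348. 163.] 120
[ 0.5375 -0.0451] [ 49. 104.  58.] [279. 164.] 123
[ 0.4263 -0.0445] [ 39.  63. 109.] [318. 180.] 143
[0.7374 0.3655] [156. 151. 137.] [ 65. 212.] 63
rim 1617 ((558.9989624023438, 262.4339904785156), (172.06517028808594, 187.7940673828125), 87.26278686523438) 0.0333124351216131
bench z 2.3904175701037267e-05
base [274. 156.] 47 [ 626.8 -141.2] [29.2 11.4] 37.8
base [362. 166.] 91 [ 423.2 -257. ] [44.3 48.9] 23.0
base [241. 173.] 81 [635.2 -27.5] [46.  27.9] 1.6
base [346. 183.] 130 [ 417.  -153.7] [48.  47.5] 78.8
base [273. 185.] 96 [539.4 -28.3] [26.7 53.9] 64.2
```

Run:
```python
from h import *
A=[]
for n in("top","side"):
    f=np.load(n+"0.npz");P=pts(n,f['d'])
    m=(np.abs(P[...,0]-.554)<.14)&(np.abs(P[...,1]-.263)<.14)&(P[...,2]>.030)&(P[...,2]<.038)
    X=P[m][:,:2]-[.554,.263]
    for a in (2,2.5,3,3.5):
        t=np.radians(a); e=np.array([np.cos(t),np.sin(t)]); g=np.array([-np.sin(t),np.cos(t)])
        # rot so rim aligned
        Y=np.c_[X@e,X@g]
        o=[]
        for ax in(0,1):
            h,ed=np.histogram(Y[:,ax],bins=np.arange(-.13,.131,.002)); 
            big=np.where(h>25)[0]; o.append([(round(1000*ed[i]+1),int(h[i])) for i in big])
        print(n,a); print(o[0]);print(o[1])
```

```text
top 2
[(-87, 26), (-85, 27), (-79, 30), (-7, 30), (-5, 33), (-3, 52), (-1, 54), (1, 39), (3, 38), (7, 29), (77, 35), (79, 30), (85, 26)]
[(-87, 26), (-81, 34), (-79, 27), (-9, 30), (-7, 34), (-5, 48), (-3, 52), (-1, 50), (1, 42), (3, 31), (5, 34), (77, 28), (79, 31), (81, 28), (83, 31)]
top 2.5
[(-87, 27), (-79, 30), (-9, 27), (-7, 29), (-5, 32), (-3, 41), (-1, 47), (1, 40), (3, 36), (7, 28), (79, 29), (85, 26)]
[(-81, 31), (-79, 30), (-9, 27), (-7, 34), (-5, 44), (-3, 52), (-1, 47), (1, 42), (3, 29), (5, 36), (77, 28), (79, 27), (81, 26)]
top 3
[(-87, 26), (-79, 26), (-9, 32), (-7, 30), (-5, 36), (-3, 41), (-1, 36), (1, 44), (3, 35), (7, 26), (75, 31)]
[(-81, 30), (-79, 31), (-11, 26), (-9, 28), (-7, 34), (-5, 37), (-3, 46), (-1, 43), (1, 41), (3, 38), (5, 32), (77, 27), (85, 26)]
top 3.5
[(-9, 33), (-7, 30), (-5, 37), (-3, 35), (-1, 28), (1, 48), (3, 31), (5, 30), (75, 29)]
[(-79, 26), (-11, 26), (-9, 33), (-7, 36), (-5, 33), (-3, 41), (-1, 41), (1, 42), (3, 40), (5, 29)]
side 2
[(-91, 29), (-89, 30), (-87, 39), (-85, 38), (-83, 39), (-81, 44), (-79, 32), (-11, 30), (-9, 37), (-7, 
[... 758 characters left out ...]
, (-13, 27), (-11, 30), (-9, 41), (-7, 34), (-5, 47), (-3, 44), (-1, 53), (1, 48), (3, 33), (5, 35), (73, 28), (75, 32), (81, 34), (83, 33), (85, 28)]
[(-83, 26), (-79, 29), (-75, 29), (-9, 26), (-5, 26), (-3, 42), (-1, 39), (1, 51), (3, 47), (5, 39), (7, 43), (9, 32), (11, 26), (77, 26), (79, 34), (81, 30), (83, 29), (85, 29), (89, 34)]
side 3.5
[(-89, 34), (-85, 34), (-81, 33), (-79, 37), (-77, 30), (-11, 32), (-9, 35), (-7, 36), (-5, 41), (-3, 46), (-1, 55), (1, 45), (3, 32), (5, 31), (73, 30), (75, 26), (77, 26), (81, 32), (83, 32)]
[(-77, 26), (-73, 26), (-5, 29), (-3, 41), (-1, 41), (1, 44), (3, 44), (5, 42), (7, 38), (9, 35), (77, 28), (79, 33), (81, 27), (83, 28), (85, 27), (89, 31)]
```

Run:
```python
from h import *
for n in("top","side"):
    f=np.load(n+"0.npz");P=pts(n,f['d'])
    m=(np.abs(P[...,0]-.554)<.14)&(np.abs(P[...,1]-.263)<.14)&(P[...,2]>.030)&(P[...,2]<.038)
    X=P[m][:,:2]-[.554,.263]
    for a in (-2.5,):
        t=np.radians(a); e=np.array([np.cos(t),np.sin(t)]); g=np.array([-np.sin(t),np.cos(t)])
        Y=np.c_[X@e,X@g]
        for ax in(0,1):
            oth=np.abs(Y[:,1-ax]); s=(oth<80)&(np.abs(Y[:,ax])<.099)
            y=Y[s&(((oth>.015)&(oth<.07)) )][:,ax]; out=[np.median(y[(y<-.06)]),np.median(y[np.abs(y)<.02]),np.median(y[y>.06]),np.percentile(y,1),np.percentile(y,99)]
            print(n,a,ax,np.round(out,4))
c=np.array([.553,.2635]);t=np.radians(-2.5)
R=np.array([[np.cos(t),-np.sin(t)],[np.sin(t),np.cos(t)]])
for nm,o in dict(red=(-1,1),blue=(-1,-1),yellow=(1,-1),green=(1,1)).items(): print(nm,(c+R@(np.array(o)*.0425)).round(4))
s=env.sense();print(Ro.from_rotvec(s['ee_rot']).as_matrix().round(3))
```

```text
top -2.5 0 [-0.0839 -0.0017  0.0812 -0.0858  0.0837]
top -2.5 1 [-0.0849 -0.0027  0.0803 -0.087   0.0832]
side -2.5 0 [-0.086  -0.0039  0.0793 -0.088   0.0834]
side -2.5 1 [-0.0817  0.0011  0.0838 -0.0848  0.0854]
red [0.5124 0.3078]
blue [0.5087 0.2229]
yellow [0.5936 0.2192]
green [0.5973 0.3041]
[[ 0.295 -0.955 -0.001]
 [-0.955 -0.295  0.002]
 [-0.002  0.    -1.   ]]
```

```bash
cat > go.py <<'E'
import sys
from h import *
def main(x,y,z,yaw):
    s=env.sense();R=Ro.from_rotvec(s['ee_rot']).as_matrix();p=np.array(s['eef_pos'])
    d=R.T@(np.array([x,y,z])-p)*1000
    cur=np.degrees(np.arctan2(R[1,0],R[0,0])); sp=(cur-yaw+180)%360-180
    print('pos',p.round(4),'yaw',cur.round(1),'q',np.round(s['qpos'],2),'w',round(float(s['width']),3),'F',np.round(s['force'],1),'t',s['clock'])
    print('delta',d.round(1),'spin',round(sp,1))
main(*map(float,sys.argv[1:5]))
E
python3 go.py .4238 -.260 .15 -68
```

```text
pos [ 0.1844 -0.5967  0.2305] yaw -72.8 q [ 1.38  0.51 -0.24  1.5   0.13  1.15 -0.15] w 1.001 F [ 0.2 -0.6  0.1] t 0.1
delta [-250.9 -328.2   80.9] spin -4.8
```

```bash
python3 -m jog '[[-20,-27,0,0],[-45,-59,0,-1],[-70,-92,0,-2],[-95,-124,0,-3],[-120,-157,0,-4],[-145,-190,0,-5],[-170,-222,0,-5],[-185,-242,0,-5]]' 100; python3 go.py .4238 -.260 .15 -68
```

```text
clock: 0.77
eef_pos: [0.3632, -0.3442, 0.2309]
ee_rot: [-2.609, 1.746, 0.002]
force: [0.4, -0.9, 0.1]
width: 0.607
pos [ 0.3632 -0.3442  0.2309] yaw -67.6 q [ 0.96  0.32 -0.34  1.82  0.12  1.02 -0.61] w 0.607 F [ 0.4 -0.9  0.1] t 0.7667
delta [-54.5 -88.   81.1] spin 0.4
```

```bash
python3 -m jog '[[-20,-27,5,0],[-40,-54,20,0],[-55,-74,40,0],[-66,-86,60,0],[-66,-86,75,0],[-66,-86,81,0],[-66,-86,81,0],[-66,-86,81,0]]' 100; python3 go.py .4238 -.260 .045 -68
```

```text
clock: 1.43
eef_pos: [0.4173, -0.2508, 0.1503]
ee_rot: [-2.608, 1.747, 0.003]
force: [-0.2, 0.9, 0.0]
width: 0.608
pos [ 0.4173 -0.2508  0.1503] yaw -67.6 q [ 0.75  0.4  -0.35  1.97  0.18  0.81 -0.89] w 0.608 F [-0.2  0.9  0. ] t 1.4333
delta [ 11.3  -2.4 105.3] spin 0.4
```

```bash
python3 -m jog '[[6,-1,10,0],[11,-2,20,0],[11,-2,40,0],[11,-2,60,0],[11,-2,80,0],[11,-2,95,0],[11,-2,102,0],[11,-2,105,0]]' 100; python3 go.py .4238 -.260 .045 -68
```

```text
clock: 2.1
eef_pos: [0.4228, -0.2603, 0.0439]
ee_rot: [-2.607, 1.748, 0.006]
force: [-0.2, -0.5, 0.3]
width: 0.613
pos [ 0.4228 -0.2603  0.0439] yaw -67.7 q [ 0.69  0.57 -0.28  2.06  0.28  0.55 -0.97] w 0.613 F [-0.2 -0.5  0.3] t 2.1
delta [ 0.1 -1.  -1.1] spin 0.3
```

```bash
python3 -m jog '[[0,0,0,0],[0,0,0,0],[0,0,0,0],[0,0,0,0],[0,0,0,0],[0,0,0,0],[0,0,0,0],[0,0,0,0]]' 255; python3 -c "
from h import *
p,d=imaging.get_image('side');cv2.imwrite('pics/g1.png',cv2.resize(p[:,:,::-1],None,fx=1.5,fy=1.5))"; python3 go.py .507 .221 .19 -92.5
```

```text
clock: 2.77
eef_pos: [0.4231, -0.2605, 0.0444]
ee_rot: [-2.608, 1.749, 0.004]
force: [-0.7, 0.8, 5.3]
width: 0.289
pos [ 0.4231 -0.2605  0.0444] yaw -67.7 q [ 0.69  0.57 -0.28  2.06  0.28  0.56 -0.97] w 0.291 F [-0.7  0.   6.2] t 2.8167
delta [-414.1 -260.5 -144.2] spin 24.8
```

View pics/g1.png

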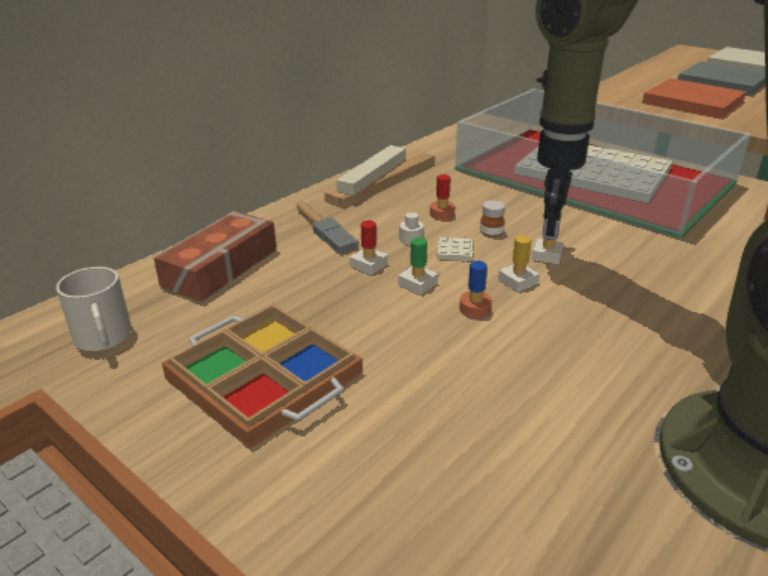

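Blue is gripped (its base is at (548,250) in the enlarged side view) and the width reads 0.29. Lifting.

```bash
python3 -m jog '[[0,0,-10,0],[0,0,-30,0],[0,0,-55,0],[0,0,-80,0],[0,0,-105,0],[0,0,-128,0],[0,0,-140,0],[0,0,-144,0]]'; python3 go.py .507 .221 .19 -92.5
```

```text
clock: 3.48
eef_pos: [0.424, -0.2614, 0.1904]
ee_rot: [-2.607, 1.749, -0.001]
force: [0.4, 0.1, -1.9]
width: 0.285
pos [ 0.424  -0.2614  0.1904] yaw -67.7 q [ 0.77  0.36 -0.37  1.89  0.16  0.92 -0.85] w 0.285 F [ 0.4  0.1 -1.9] t 3.4833
delta [-414.8 -259.9    1.2] spin 24.8
```

```bash
python3 -m jog '[[-15,-10,0,1],[-40,-25,0,4],[-70,-44,0,7],[-100,-63,0,10],[-130,-82,0,13],[-160,-101,0,16],[-185,-116,0,19],[-205,-129,0,22]]'; python3 go.py .507 .221 .19 -92.5
```

```text
clock: 4.15
eef_pos: [0.465, -0.0199, 0.19]
ee_rot: [-2.226, 2.215, 0.002]
force: [0.7, 1.2, -1.8]
width: 0.284
pos [ 0.465  -0.0199  0.19  ] yaw -89.7 q [ 0.26  0.32 -0.35  1.96  0.14  0.88 -1.73] w 0.284 F [ 0.7  1.2 -1.8] t 4.15
delta [-240.7  -43.2    0.5] spin 2.8
```

```bash
python3 -m jog '[[-20,-4,0,1],[-50,-9,0,2],[-85,-15,0,3],[-120,-22,0,3],[-155,-28,0,3],[-190,-34,0,3],[-220,-40,0,3],[-238,-43,0,3]]'; python3 go.py .507 .221 .09 -92.5
```

```text
clock: 4.82
eef_pos: [0.5061, 0.2225, 0.1893]
ee_rot: [-2.171, 2.268, 0.005]
force: [0.7, -0.1, -1.4]
width: 0.293
pos [0.5061 0.2225 0.1893] yaw -92.5 q [-0.2   0.45 -0.38  1.75  0.19  0.98 -2.27] w 0.293 F [ 0.7 -0.1 -1.4] t 4.8167
delta [ 1.8 -1.1 99.3] spin -0.0
```

```bash
python3 -m jog '[[0,0,0,0],[0,0,0,0],[0,0,0,0],[0,0,0,0],[0,0,0,0],[0,0,0,0],[0,0,0,0],[0,0,0,0]]'; python3 go.py .507 .221 .09 -92.5; python3 -c "
from h import *
p,d=imaging.get_image('top');cv2.imwrite('pics/b1.png',cv2.resize(p[100:300,50:300,::-1],None,fx=3,fy=3))
p,d=imaging.get_image('side');cv2.imwrite('pics/b2.png',cv2.resize(p[100:300,60:310,::-1],None,fx=3,fy=3))"
```

```text
clock: 5.48
eef_pos: [0.5063, 0.2219, 0.1895]
ee_rot: [-2.17, 2.269, 0.005]
force: [-0.5, -1.0, -1.4]
width: 0.291
pos [0.5063 0.2219 0.1895] yaw -92.6 q [-0.2   0.45 -0.38  1.76  0.19  0.98 -2.26] w 0.291 F [-0.5 -1.  -1.4] t 5.4833
delta [ 1.3 -0.9 99.5] spin -0.1
```

View pics/b2.png

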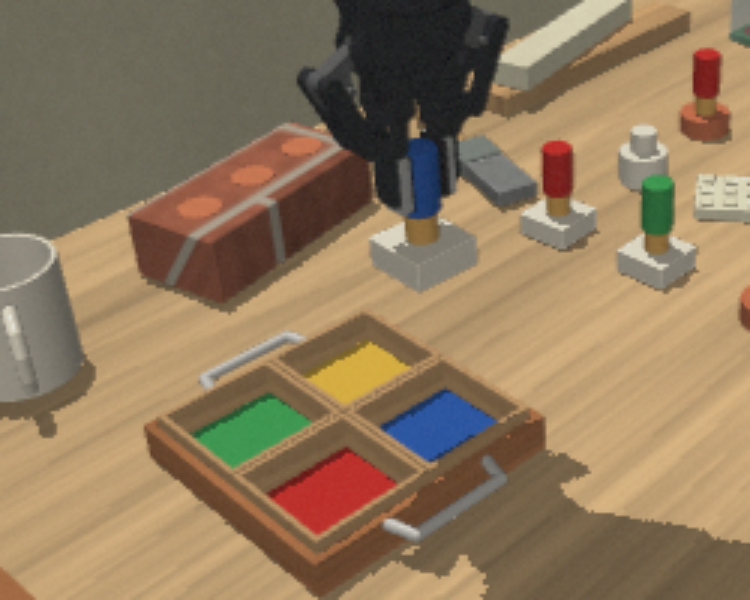

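The blue stamp hangs upright at (423,240), square to the caddy and above the blue bay. Descending.

```bash
python3 -m jog '[[1,-1,15,0],[1,-1,35,0],[1,-1,55,0],[1,-1,75,0],[1,-1,95,0],[1,-1,108,0],[1,-1,114,0],[1,-1,117,0]]'; python3 go.py .507 .221 .055 -92.5
```

```text
clock: 6.25
eef_pos: [0.5067, 0.2215, 0.0716]
ee_rot: [-2.172, 2.269, 0.006]
force: [-0.0, 0.6, -1.1]
width: 0.288
pos [0.5067 0.2215 0.0716] yaw -92.5 q [-0.24  0.59 -0.32  1.89  0.27  0.71 -2.34] w 0.288 F [-0.   0.6 -1.1] t 6.25
delta [ 0.5 -0.4 16.6] spin -0.0
```

```bash
python3 -m jog '[[0,0,3,0],[0,0,6,0],[0,0,8,0],[0,0,10,0],[0,0,12,0],[0,0,14,0],[0,0,16,0],[0,0,17,0]]'; python3 go.py .507 .221 .054 -92.5
```

```text
clock: 6.92
eef_pos: [0.5066, 0.2215, 0.0544]
ee_rot: [-2.172, 2.27, 0.006]
force: [-3.3, 1.0, 9.3]
width: 0.285
pos [0.5066 0.2215 0.0544] yaw -92.5 q [-0.25  0.61 -0.31  1.9   0.28  0.67 -2.35] w 0.285 F [-3.3  1.   9.3] t 6.9167
delta [ 0.5 -0.4  0.4] spin -0.0
```

Contact with the floor (Fz is +9 N). Releasing, then retreating.

```bash
python3 -m jog '[[0,0,-1,0],[0,0,-1,0],[0,0,-1,0],[0,0,-1,0],[0,0,-1,0],[0,0,-1,0],[0,0,-1,0],[0,0,-1,0]]' 100; python3 -m jog '[[0,0,-8,0],[0,0,-20,0],[0,0,-40,0],[0,0,-60,0],[0,0,-80,0],[0,0,-100,0],[0,0,-120,0],[0,0,-130,0]]'; python3 go.py .4185 -.1553 .185 -106; python3 -c "
from h import *
p,d=imaging.get_image('side');cv2.imwrite('pics/b3.png',cv2.resize(p[100:300,60:310,::-1],None,fx=3,fy=3))"
```

```text
clock: 7.58
eef_pos: [0.5066, 0.2215, 0.0554]
ee_rot: [-2.172, 2.27, 0.006]
force: [0.2, 0.9, -0.9]
width: 0.606
clock: 8.25
eef_pos: [0.5076, 0.2216, 0.1884]
ee_rot: [-2.169, 2.267, 0.004]
force: [-0.1, 0.5, 0.9]
width: 0.612
pos [0.5076 0.2216 0.1884] yaw -92.5 q [-0.2   0.45 -0.38  1.76  0.19  0.97 -2.26] w 0.612 F [-0.1  0.5  0.9] t 8.25
delta [380.5  72.4   1.6] spin 13.5
```

View pics/b3.png

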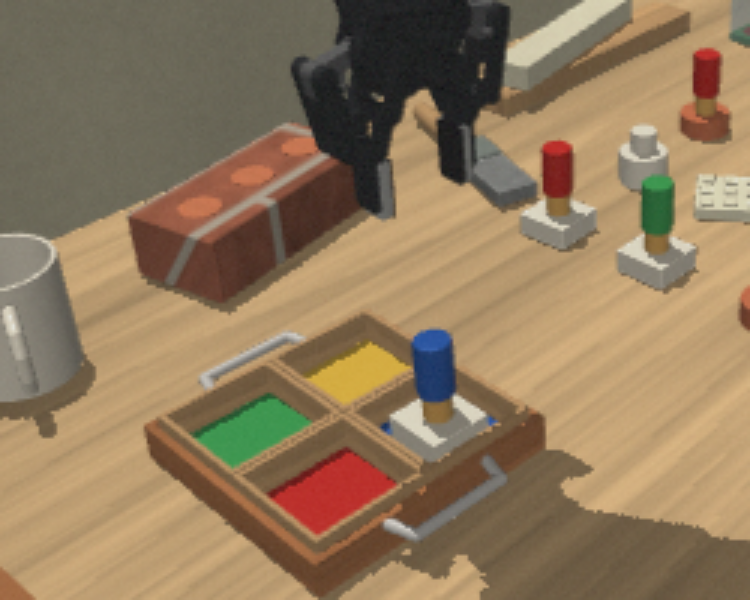

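The blue stamp stands upright and centred in the blue bay at (435,400). Next is yellow.

```bash
python3 -m jog '[[15,3,0,1],[45,9,0,3],[80,15,0,5],[115,22,0,7],[150,28,0,9],[180,34,0,11],[205,39,0,13],[220,42,0,13]]'; python3 -m jog '[[15,3,0,0],[40,8,0,0],[70,5,0,0],[100,0,0,0],[130,-3,0,0],[150,-6,0,0],[160,-8,0,0],[163,-8,0,0]]'; python3 go.py .4185 -.1553 .11 -106
```

```text
clock: 8.97
eef_pos: [0.4542, -0.0002, 0.1869]
ee_rot: [-1.891, 2.506, 0.005]
force: [-0.1, 0.2, -0.3]
width: 0.607
clock: 9.63
eef_pos: [0.416, -0.1611, 0.1857]
ee_rot: [-1.887, 2.511, 0.006]
force: [-0.4, -0.0, -0.5]
width: 0.609
pos [ 0.416  -0.1611  0.1857] yaw -106.2 q [ 0.49  0.29 -0.23  2.01  0.08  0.85 -1.63] w 0.609 F [-0.4 -0.  -0.5] t 9.6333
delta [-6.1 -1.  75.7] spin -0.2
```

```bash
python3 -m jog '[[-2,0,10,0],[-5,-1,30,0],[-6,-1,50,0],[-6,-1,65,0],[-6,-1,75,0],[-6,-1,78,0],[-6,-1,78,0],[-6,-1,78,0]]'; python3 go.py .4185 -.1553 .044 -106
```

```text
clock: 10.3
eef_pos: [0.4187, -0.1546, 0.1079]
ee_rot: [-1.888, 2.51, 0.006]
force: [1.3, -0.3, 0.4]
width: 0.612
pos [ 0.4187 -0.1546  0.1079] yaw -106.1 q [ 0.45  0.4  -0.21  2.12  0.13  0.64 -1.7 ] w 0.612 F [ 1.3 -0.3  0.4] t 10.3
delta [ 0.9 -0.2 63.9] spin -0.1
```

```bash
python3 -m jog '[[0,0,8,0],[1,0,20,0],[1,0,34,0],[1,0,48,0],[1,0,58,0],[1,0,62,0],[1,0,63,0],[1,0,63,0]]'; python3 -m jog '[[0,0,0,0],[0,0,0,0],[0,0,0,0],[0,0,0,0],[0,0,0,0],[0,0,0,0],[0,0,0,0],[0,0,0,0]]' 255;  python3 -m jog '[[0,0,-10,0],[0,0,-30,0],[0,0,-55,0],[0,0,-80,0],[0,0,-105,0],[0,0,-128,0],[0,0,-140,0],[0,0,-144,0]]'; python3 go.py .592 .2175 .19 -92.5
```

```text
clock: 10.97
eef_pos: [0.4184, -0.1552, 0.045]
ee_rot: [-1.888, 2.51, 0.006]
force: [-1.3, -0.2, 0.3]
width: 0.604
clock: 11.63
eef_pos: [0.4189, -0.1554, 0.0458]
ee_rot: [-1.887, 2.509, 0.004]
force: [-0.1, 0.9, 6.1]
width: 0.285
clock: 12.3
eef_pos: [0.4198, -0.1562, 0.1922]
ee_rot: [-1.886, 2.508, -0.002]
force: [-0.2, 0.2, -2.7]
width: 0.291
pos [ 0.4198 -0.1562  0.1922] yaw -106.1 q [ 0.49  0.28 -0.24  2.    0.08  0.86 -1.65] w 0.291 F [-0.2  0.2 -2.7] t 12.3
delta [-406.8  -61.8    3.4] spin -13.6
```

```bash
python3 -m jog '[[-15,-2,0,-1],[-40,-6,0,-3],[-70,-11,0,-5],[-100,-15,0,-7],[-130,-20,0,-9],[-160,-24,0,-11],[-185,-28,0,-13],[-205,-31,0,-14]]';  python3 go.py .592 .2175 .19 -92.5
```

```text
clock: 12.97
eef_pos: [0.5066, 0.0345, 0.192]
ee_rot: [-2.182, 2.255, -0.0]
force: [0.4, 0.5, -1.5]
width: 0.285
pos [0.5066 0.0345 0.192 ] yaw -91.9 q [ 0.14  0.37 -0.35  1.87  0.16  0.93 -1.89] w 0.285 F [ 0.4  0.5 -1.5] t 12.9667
delta [-185.7  -79.3    2.7] spin 0.6
```

```bash
python3 -m jog '[[-15,-6,0,1],[-40,-17,0,1],[-70,-30,0,1],[-100,-43,0,1],[-130,-56,0,1],[-158,-67,0,1],[-177,-76,0,1],[-185,-79,0,1]]'; python3 -m jog '[[0,0,15,0],[0,0,35,0],[0,0,55,0],[0,0,75,0],[0,0,95,0],[0,0,108,0],[0,0,114,0],[0,0,117,0]]'; python3 go.py .592 .2175 .056 -92.5
```

```text
clock: 13.63
eef_pos: [0.5916, 0.2207, 0.1913]
ee_rot: [-2.166, 2.27, 0.003]
force: [0.7, 0.9, -1.8]
width: 0.287
clock: 14.3
eef_pos: [0.5909, 0.2201, 0.0728]
ee_rot: [-2.167, 2.272, 0.004]
force: [0.9, 0.8, -1.2]
width: 0.288
pos [0.5909 0.2201 0.0728] yaw -92.7 q [-0.21  0.68 -0.31  1.68  0.26  0.83 -2.25] w 0.288 F [ 0.9  0.8 -1.2] t 14.3
delta [ 2.6 -1.3 16.8] spin -0.2
```

```bash
python3 -m jog '[[1,0,3,0],[2,-1,6,0],[3,-1,8,0],[3,-1,10,0],[3,-1,12,0],[3,-1,14,0],[3,-1,16,0],[3,-1,17,0]]'; python3 go.py .592 .2175 .0555 -92.5
```

```text
clock: 14.97
eef_pos: [0.5917, 0.2172, 0.0558]
ee_rot: [-2.168, 2.272, 0.004]
force: [-3.6, -2.3, 11.8]
width: 0.284
pos [0.5917 0.2172 0.0558] yaw -92.7 q [-0.21  0.7  -0.3   1.69  0.27  0.79 -2.25] w 0.284 F [-3.6 -2.3 11.8] t 14.9667
delta [-0.3 -0.3  0.3] spin -0.2
```

Contact again. Releasing, retreating and heading for green.

```bash
python3 -m jog '[[0,0,-1,0],[0,0,-1,0],[0,0,-1,0],[0,0,-1,0],[0,0,-1,0],[0,0,-1,0],[0,0,-1,0],[0,0,-1,0]]' 100; python3 -m jog '[[0,0,-8,0],[0,0,-20,0],[0,0,-40,0],[0,0,-60,0],[0,0,-80,0],[0,0,-100,0],[0,0,-120,0],[0,0,-130,0]]'; python3 go.py .5373 -.046 .185 -90
```

```text
clock: 15.63
eef_pos: [0.5918, 0.2173, 0.0569]
ee_rot: [-2.167, 2.272, 0.004]
force: [0.7, -0.1, -0.6]
width: 0.606
clock: 16.3
eef_pos: [0.5928, 0.2175, 0.1909]
ee_rot: [-2.164, 2.269, 0.002]
force: [0.1, 0.5, 0.2]
width: 0.607
pos [0.5928 0.2175 0.1909] yaw -92.7 q [-0.18  0.56 -0.35  1.55  0.2   1.07 -2.19] w 0.607 F [0.1 0.5 0.2] t 16.3
delta [265.8  43.    4.5] spin -2.7
```

```bash
python3 -m jog '[[15,2,0,0],[50,8,0,-1],[90,14,0,-2],[130,21,0,-3],[170,27,0,-3],[210,34,0,-3],[245,40,0,-3],[266,43,0,-3]]'; python3 -m jog '[[0,0,15,0],[0,0,35,0],[0,0,55,0],[0,0,70,0],[0,0,78,0],[0,0,78,0],[0,0,78,0],[0,0,78,0]]'; python3 go.py .5373 -.046 .044 -90; python3 -c "
from h import *
p,d=imaging.get_image('side');cv2.imwrite('pics/b4.png',cv2.resize(p[100:300,100:350,::-1],None,fx=3,fy=3))"
```

```text
clock: 16.97
eef_pos: [0.5348, -0.0522, 0.1889]
ee_rot: [-2.22, 2.22, 0.001]
force: [0.0, -0.0, -0.6]
width: 0.61
clock: 17.63
eef_pos: [0.5353, -0.0522, 0.1117]
ee_rot: [-2.219, 2.219, -0.001]
force: [0.1, -0.1, 0.4]
width: 0.607
pos [ 0.5353 -0.0522  0.1117] yaw -90.0 q [ 0.27  0.51 -0.32  1.89  0.22  0.77 -1.75] w 0.607 F [ 0.1 -0.1  0.4] t 17.6333
delta [-6.1 -1.8 67.7] spin -0.0
```

View pics/b4.png

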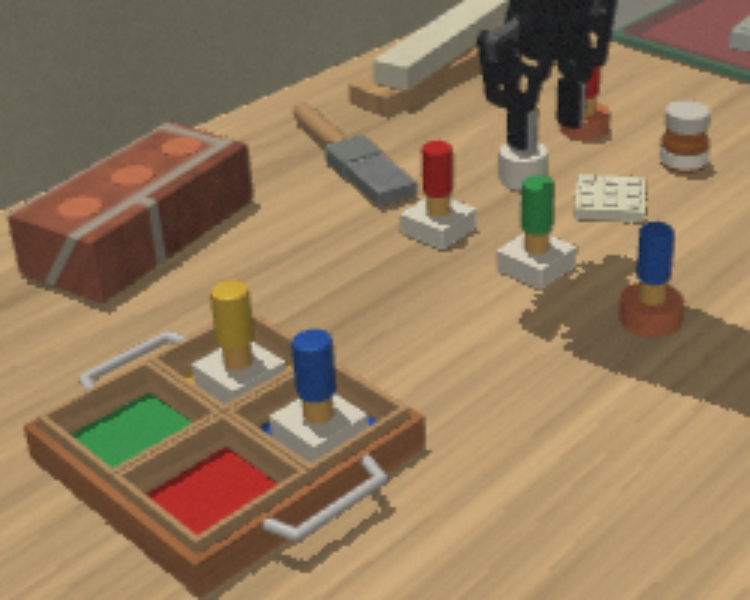

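Yellow stands centred in its bay at (235,350), and the gripper is above green at (537,215).

```bash
python3 -m jog '[[-3,-1,5,0],[-6,-2,15,0],[-6,-2,30,0],[-6,-2,45,0],[-6,-2,58,0],[-6,-2,64,0],[-6,-2,66,0],[-6,-2,67,0]]';  python3 -m jog '[[0,0,0,0],[0,0,0,0],[0,0,0,0],[0,0,0,0],[0,0,0,0],[0,0,0,0],[0,0,0,0],[0,0,0,0]]' 255;  python3 -m jog '[[0,0,-10,0],[0,0,-30,0],[0,0,-55,0],[0,0,-80,0],[0,0,-105,0],[0,0,-128,0],[0,0,-140,0],[0,0,-144,0]]'; python3 go.py .596 .3025 .19 -93.5
```

```text
clock: 18.35
eef_pos: [0.5376, -0.0457, 0.0444]
ee_rot: [-2.22, 2.219, -0.0]
force: [0.5, 0.2, 0.1]
width: 0.608
clock: 19.02
eef_pos: [0.5383, -0.0455, 0.0452]
ee_rot: [-2.219, 2.218, -0.002]
force: [0.2, 0.7, 5.6]
width: 0.288
clock: 19.68
eef_pos: [0.5384, -0.046, 0.192]
ee_rot: [-2.217, 2.217, -0.007]
force: [-0.1, -0.3, -1.2]
width: 0.291
pos [ 0.5384 -0.046   0.192 ] yaw -90.0 q [ 0.29  0.42 -0.36  1.79  0.17  0.96 -1.71] w 0.291 F [-0.1 -0.3 -1.2] t 19.6833
delta [-348.4  -57.6    3. ] spin 3.5
```

```bash
python3 -m jog '[[-12,-2,0,1],[-32,-5,0,2],[-58,-10,0,3],[-85,-14,0,3],[-112,-19,0,3],[-138,-23,0,3],[-160,-27,0,3],[-175,-29,0,3]]'; python3 -m jog '[[-15,-2,0,0],[-40,-7,0,0],[-68,-11,0,0],[-96,-16,0,0],[-122,-20,0,0],[-145,-24,0,0],[-160,-27,0,0],[-166,-28,0,0]]'; python3 go.py .596 .3025 .19 -93.5
```

```text
clock: 20.35
eef_pos: [0.5668, 0.1319, 0.1917]
ee_rot: [-2.161, 2.272, -0.004]
force: [0.6, -0.1, -1.1]
width: 0.284
clock: 21.02
eef_pos: [0.602, 0.2993, 0.1911]
ee_rot: [-2.166, 2.269, -0.0]
force: [-0.1, 0.7, -1.9]
width: 0.288
pos [0.602  0.2993 0.1911] yaw -92.7 q [-0.3   0.62 -0.35  1.42  0.22  1.13 -2.3 ] w 0.288 F [-0.1  0.7 -1.9] t 21.0167
delta [-3.   6.1  1.1] spin 0.8
```

```bash
python3 -m jog '[[-1,3,10,0],[-3,5,30,1],[-3,6,50,1],[-3,6,70,1],[-3,6,90,1],[-3,6,108,1],[-3,6,114,1],[-3,6,117,1]]'; python3 go.py .596 .3025 .0553 -93.5
```

```text
clock: 21.68
eef_pos: [0.5955, 0.3009, 0.0721]
ee_rot: [-2.147, 2.292, 0.0]
force: [-0.6, -0.4, -1.6]
width: 0.289
pos [0.5955 0.3009 0.0721] yaw -93.7 q [-0.33  0.73 -0.31  1.57  0.27  0.89 -2.37] w 0.289 F [-0.6 -0.4 -1.6] t 21.6833
delta [-1.6 -0.4 16.8] spin -0.2
```

```bash
python3 -m jog '[[0,0,3,0],[-1,0,6,0],[-1,0,8,0],[-1,0,10,0],[-1,0,12,0],[-1,0,14,0],[-1,0,16,0],[-1,0,17,0]]'; python3 go.py .596 .3025 .055 -93.5
```

```text
clock: 22.35
eef_pos: [0.5955, 0.3019, 0.0553]
ee_rot: [-2.147, 2.292, 0.0]
force: [-2.7, -1.9, 8.7]
width: 0.283
pos [0.5955 0.3019 0.0553] yaw -93.7 q [-0.33  0.75 -0.31  1.58  0.28  0.86 -2.38] w 0.283 F [-2.7 -1.9  8.7] t 22.35
delta [-0.6 -0.5  0.3] spin -0.2
```

```bash
python3 -m jog '[[0,0,-1,0],[0,0,-1,0],[0,0,-1,0],[0,0,-1,0],[0,0,-1,0],[0,0,-1,0],[0,0,-1,0],[0,0,-1,0]]' 100; python3 -m jog '[[0,0,-8,0],[0,0,-20,0],[0,0,-40,0],[0,0,-60,0],[0,0,-80,0],[0,0,-100,0],[0,0,-120,0],[0,0,-130,0]]'; python3 go.py .637 -.040 .185 -90
```

```text
clock: 23.02
eef_pos: [0.5955, 0.3019, 0.0563]
ee_rot: [-2.147, 2.292, 0.0]
force: [-1.1, -0.0, 0.8]
width: 0.609
clock: 23.68
eef_pos: [0.5963, 0.3026, 0.1904]
ee_rot: [-2.144, 2.288, -0.001]
force: [0.1, -0.6, -0.1]
width: 0.607
pos [0.5963 0.3026 0.1904] yaw -93.7 q [-0.31  0.61 -0.35  1.44  0.22  1.12 -2.33] w 0.607 F [ 0.1 -0.6 -0.1] t 23.6833
delta [339.2 -62.8   4.5] spin -3.7
```

```bash
python3 -m jog '[[15,-3,0,0],[45,-8,0,-1],[80,-15,0,-2],[115,-21,0,-3],[150,-28,0,-4],[185,-34,0,-4],[215,-40,0,-4],[235,-44,0,-4]]'; python3 -m jog '[[12,-2,0,0],[32,-6,0,0],[55,-6,0,0],[78,-10,0,0],[92,-11,0,0],[98,-12,0,0],[98,-12,0,0],[98,-12,0,0]]'; python3 go.py .637 -.040 .115 -90
```

```text
clock: 24.35
eef_pos: [0.6247, 0.0589, 0.189]
ee_rot: [-2.22, 2.219, -0.004]
force: [0.7, 0.4, 0.6]
width: 0.61
clock: 25.02
eef_pos: [0.6364, -0.0382, 0.1888]
ee_rot: [-2.22, 2.219, -0.002]
force: [-0.0, 0.8, -0.8]
width: 0.605
pos [ 0.6364 -0.0382  0.1888] yaw -90.0 q [ 0.24  0.57 -0.36  1.53  0.22  1.08 -1.74] w 0.605 F [-0.   0.8 -0.8] t 25.0167
delta [ 1.9 -0.3 73.8] spin 0.0
```

```bash
python3 -m jog '[[1,0,12,0],[2,0,32,0],[2,0,55,0],[2,0,78,0],[2,0,100,0],[2,0,122,0],[2,0,138,0],[2,0,144,0]]'; python3 -m jog '[[0,0,0,0],[0,0,0,0],[0,0,0,0],[0,0,0,0],[0,0,0,0],[0,0,0,0],[0,0,0,0],[0,0,0,0]]' 255;  python3 -m jog '[[0,0,-10,0],[0,0,-30,0],[0,0,-55,0],[0,0,-80,0],[0,0,-105,0],[0,0,-128,0],[0,0,-140,0],[0,0,-144,0]]'; python3 go.py .511 .306 .19 -93
```

```text
clock: 25.68
eef_pos: [0.6354, -0.0375, 0.0423]
ee_rot: [-2.224, 2.216, 0.004]
force: [-0.0, 0.3, -0.6]
width: 0.608
clock: 26.35
eef_pos: [0.6354, -0.0376, 0.0425]
ee_rot: [-2.224, 2.217, 0.003]
force: [0.7, 0.3, -0.2]
width: 0.29
clock: 27.02
eef_pos: [0.6366, -0.0379, 0.1901]
ee_rot: [-2.221, 2.214, -0.002]
force: [0.3, -0.8, -1.6]
width: 0.291
pos [ 0.6366 -0.0379  0.1901] yaw -89.8 q [ 0.24  0.57 -0.36  1.53  0.22  1.08 -1.74] w 0.291 F [ 0.3 -0.8 -1.6] t 27.0167
delta [-344.3  124.5    0.5] spin 3.2
```

```bash
python3 -m jog '[[-12,4,0,1],[-32,11,0,2],[-58,21,0,3],[-85,31,0,3],[-112,40,0,3],[-138,50,0,3],[-160,58,0,3],[-175,63,0,3]]'; python3 -m jog '[[-15,6,0,0],[-40,15,0,0],[-68,25,0,0],[-96,36,0,0],[-122,46,0,0],[-143,54,0,0],[-156,60,0,0],[-162,62,0,0]]'; python3 go.py .511 .306 .19 -93; python3 -c "
from h import *
p,d=imaging.get_image('side');cv2.imwrite('pics/b5.png',cv2.resize(p[100:300,60:310,::-1],None,fx=3,fy=3))"
```

```text
clock: 27.68
eef_pos: [0.5713, 0.1399, 0.1901]
ee_rot: [-2.166, 2.268, 0.001]
force: [-0.3, 1.1, -0.7]
width: 0.285
clock: 28.35
eef_pos: [0.5151, 0.307, 0.1902]
ee_rot: [-2.17, 2.265, 0.003]
force: [0.4, -0.1, -1.3]
width: 0.286
pos [0.5151 0.307  0.1902] yaw -92.4 q [-0.34  0.51 -0.38  1.63  0.21  1.03 -2.39] w 0.286 F [ 0.4 -0.1 -1.3] t 28.35
delta [1.2 4.1 0.2] spin 0.6
```

View pics/b5.png

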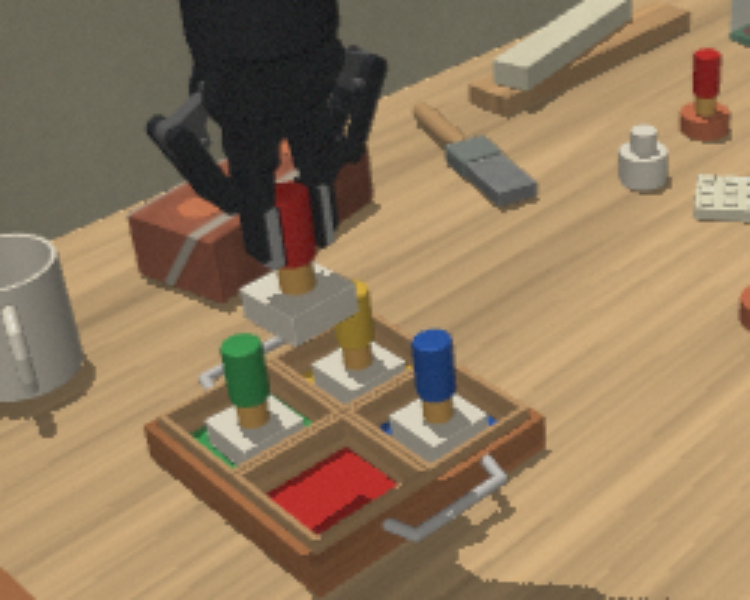

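Green (250,385), yellow (357,340) and blue (435,385) stand in their bays. Red hangs upright at (297,260) above its own bay. Descending.

```bash
python3 -m jog '[[0,2,10,0],[1,4,30,1],[1,4,50,1],[1,4,70,1],[1,4,90,1],[1,4,108,1],[1,4,116,1],[1,4,119,1]]'; python3 go.py .511 .306 .0525 -93
```

```text
clock: 29.07
eef_pos: [0.5115, 0.3042, 0.0692]
ee_rot: [-2.15, 2.289, 0.002]
force: [-0.1, -0.7, -2.3]
width: 0.29
pos [0.5115 0.3042 0.0692] yaw -93.6 q [-0.37  0.64 -0.33  1.78  0.28  0.77 -2.47] w 0.29 F [-0.1 -0.7 -2.3] t 29.0667
delta [-1.8  0.6 16.7] spin -0.6
```

```bash
python3 -m jog '[[-1,0,3,0],[-2,1,6,0],[-2,1,8,0],[-2,1,10,0],[-2,1,12,0],[-2,1,14,0],[-2,1,16,0],[-2,1,17,0]]'; python3 go.py .511 .306 .0525 -93
```

```text
clock: 29.73
eef_pos: [0.5107, 0.3062, 0.0523]
ee_rot: [-2.15, 2.289, 0.002]
force: [-1.8, -2.2, 11.7]
width: 0.289
pos [0.5107 0.3062 0.0523] yaw -93.6 q [-0.38  0.66 -0.32  1.79  0.29  0.73 -2.49] w 0.289 F [-1.8 -2.2 11.7] t 29.7333
delta [ 0.2 -0.3 -0.2] spin -0.6
```

```bash
python3 -m jog '[[0,0,-1,0],[0,0,-1,0],[0,0,-1,0],[0,0,-1,0],[0,0,-1,0],[0,0,-1,0],[0,0,-1,0],[0,0,-1,0]]' 100; python3 -m jog '[[0,0,-8,0],[0,0,-20,0],[0,0,-40,0],[0,0,-60,0],[0,0,-80,0],[0,0,-100,0],[0,0,-120,0],[0,0,-135,0]]'; python3 -m jog '[[15,0,0,0],[45,0,0,0],[80,0,0,0],[115,0,0,0],[150,0,0,0],[180,0,0,0],[195,0,0,0],[200,0,0,0]]';python3 -m jog '[[15,10,0,0],[40,25,0,0],[60,40,0,0],[80,50,0,0],[90,55,0,0],[100,60,0,0],[100,60,0,0],[100,60,0,0]]'
python3 - <<'E'
from h import *
B=dict(red=(.511,.306),blue=(.507,.221),yellow=(.592,.2175),green=(.596,.3025))
for n in('top','side'):
    p,d=imaging.get_image(n);cv2.imwrite(f'pics/f_{n}.png',cv2.resize(p[:,:,::-1],None,fx=1.5,fy=1.5))
    for o in stamps(n,p,d): print(n,o[0].round(4),o[1],o[2],o[3],{k:round(1000*np.hypot(*(o[0]-b))) for k,b in B.items() if np.hypot(*(o[0]-b))<.03})
E
```

```text
clock: 30.4
eef_pos: [0.5107, 0.3062, 0.0533]
ee_rot: [-2.15, 2.289, 0.002]
force: [0.2, 0.6, 0.1]
width: 0.606
clock: 31.07
eef_pos: [0.5109, 0.3063, 0.1908]
ee_rot: [-2.149, 2.287, 0.002]
force: [0.4, 0.6, 0.2]
width: 0.603
clock: 31.73
eef_pos: [0.4976, 0.1018, 0.1898]
ee_rot: [-2.144, 2.295, -0.0]
force: [-0.1, -0.7, 0.0]
width: 0.61
clock: 32.4
eef_pos: [0.4314, 0.0066, 0.1898]
ee_rot: [-2.144, 2.295, -0.0]
force: [0.3, -0.4, 0.2]
width: 0.609
top [0.747 0.37 ] [128. 120. 105.] [88. 95.] 44 {}
top [ 0.6578 -0.2719] [147.  35.  23.] [388. 140.] 151 {}
top [0.5939 0.2982] [29. 99. 44.] [117. 163.] 136 {'green': 5}
top [0.5878 0.2123] [132. 112.  12.] [157. 166.] 107 {'yellow': 7}
top [0.5125 0.2997] [124.  25.  17.] [113. 202.] 123 {'red': 6}
top [0.5067 0.2184] [ 32.  64. 110.] [152. 205.] 104 {'blue': 3}
side [ 0.4263 -0.0449] [ 40.  67. 115.] [318. 180.] 140 {}
side [0.5908 0.2177] [137. 112.  45.] [177. 204.] 183 {'yellow': 1}
side [0.7434 0.3888] [165. 159. 145.] [ 65. 212.] 64 {}
side [0.5069 0.222 ] [ 36.  61. 105.] [204. 220.] 220 {'blue': 1}
side [0.5948 0.3021] [45. 97. 54.] [141. 222.] 208 {'green': 1}
side [0.5125 0.3063] [125.  36.  32.] [168. 240.] 250 {'red': 2}
```

View pics/f_top.png

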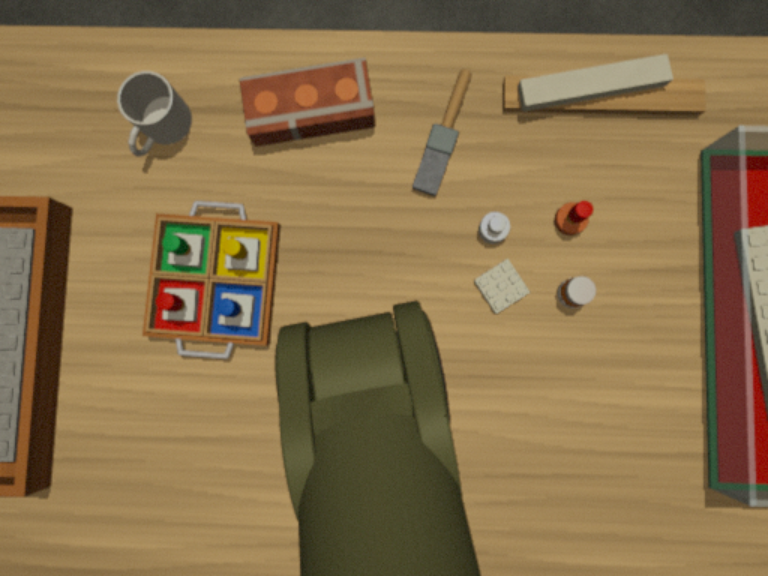

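View pics/f_side.png

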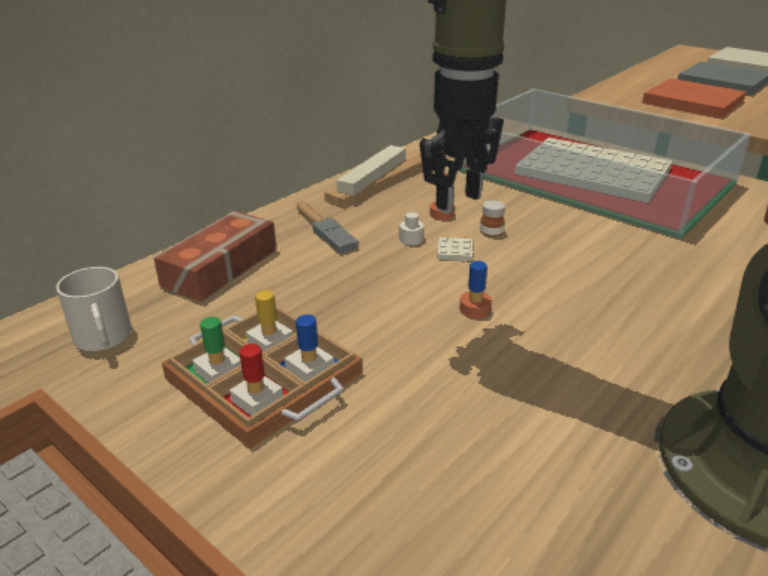

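All four stamps stand in their matching bays: in the enlarged top view, green is at (182,248), yellow (238,250), red (175,302) and blue (233,307). The bay floors show around their bases. Both round stamps are unmoved and the gripper is open and clear, so I am handing in.

```bash
python3 -c "
from plant import env
print(env.hand_in()); print(env.sense()['clock'])"
```

```text
the job is handed in; nothing more can be done
None
the job is handed in; nothing more can be done
```

I moved all four square stamps into the bays of their own colours and handed in after about 32.5 s of robot time; no verdict was reported. Each one was lowered slowly until it touched the floor of its bay (9–12 N at contact) before I released it.

Last checks, taken just before handing in:
- **Position in the bays:** the side camera puts each stamp 1–2 mm from its bay centre as I measured it. The top camera reads 3–7 mm. The two disagree by up to about 7 mm, but both are well inside the 22 mm allowed, and both pictures show the stamps upright.
- **Height in the bays:** I did not measure the seated height from depth. That they are flat on the floor rests on the contact force, the tool height at release and the pictures.
- **Round stamps:** both stand where they began, within about 1 mm. The final pictures let me measure each in only one camera: red in the top view, blue in the side view.
- **Gripper:** it was open and clear of everything.

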